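# Draw the dust hood out one hole and open its damper at the jeweller's bench

### The arm

A 6-joint arm with a two-finger parallel gripper is mounted at the origin on the work surface. World frame = base frame: x ahead of the robot, y to its left, z up, the work surface at z = 0. Lengths are in mm, angles in rad, forces in N, time in s.
With the tool pointing down it reaches from about 350 to 850 mm from the base axis. Payload 8.1 kg.
Tool frame: the origin (TCP) lies on the mounting face of the last link; the fingertips stand 173 mm ahead of it and the grasp point (between the pads) lies 155 mm ahead of it; z points along the fingers, y is the line along which they close (so a half turn about z gives the same grasp; the last joint's range is limited). The gripper opens to 85 mm and grips with 20 to 120 N. Pads are 22 mm wide; open, the fingers measure 114 mm over their backs; the gripper's body (76 mm by 85 mm) begins 54 mm behind the grasp point. The pads swing forward as they close: fully open they stand 13 mm farther back than shut.
Start: joints at [1.106, 0.13, 1.488, -0, 1.523, -0.085], TCP at [222.421, 557.257, 404.692] pointing down, gripper open.
Joint ranges: [-2.96, 2.96], [-0.89, 2.26], [0.02, 2.5], [-1.34, 4.48], [0, 2.73], [-2.66, 2.66]. Speed limits (rad/s): [2.39, 2.39, 2.79, 3.14, 3.14, 3.14].

### API

Orientations are given as a rotation vector (axis times angle).
In Python, from station import bot, eyes, sign_off gives the robot as it stands. The module is installed in compiled form; this text tells all that it offers.
- The arm moves only by the tool drive_tool, never from a script. Its arguments are lists of equal length, an entry for each row: "slide": the shift along the tool's x, y, z in m, a list of three; "spin": the turn about the tool's z in degrees; "grip": the finger opening in m, from 0 to 0.0854. In form: {"slide": [[tx, ty, tz], ...], "spin": [spin, ...], "grip": [grip, ...]}. A call has 1 to 20 rows; each row is the pose to reach, as a shift and turn from the pose commanded when the call began, along the tool's axes at that moment; what a row does not reach only later rows make up. A row lasts 1/8 s, in which the tool goes at most 62.5 mm and 10.7 degrees, less where a joint would pass 70% of its speed; a pose out of reach is approached as far as the arm can. A call with a gripper value outside its range is refused whole. The fingers move at their own pace and stop on an object; "force" is the grip in N (left out, the last holds). Time passes only in rows, so rows that repeat a pose let the fingers close. It gives the time, the measured TCP pose, the force, the opening and the grip force at its end, in the units of the state.
- bot.sense(): the state, without advancing time (a new reading comes with each control period).
- eyes.read_camera(name): name is "side" or "top" or "wrist"; returns the picture (420x560x3 uint8, red, green, blue); there is no depth.
- eyes.calibration(name): a dict with "fov_y" (degrees; the focal length in pixels is half the picture's height over the tangent of half this angle, whatever the lens; pixels are square), "cx", "cy" (the principal point, pixels), "xyz" and "rotation" of the camera in the world; the wrist camera has in their place "hand_eye" (4x4, takes a point from camera to tool coordinates, whose origin is the TCP and whose axes are the flange's). Camera axes: x right, y down, z forward; pixel columns grow to the right and rows downward; lengths in mm; the calibration is good to about 2 mm. The wrist camera is an equidistant fisheye: a pixel r from the principal point sees the ray r / f radians off the axis. A picture is of the moment at which its call begins: read the wrist's pose just before it. calibration takes no time and is no camera call.
- sign_off(): hands the job in; it is judged then, once.
The state is a dict: "time": time; "qpos": joint angles; "joint_velocities": joint speeds; "joint_efforts": joint torques, N m; "eef_pos": TCP position; "ee_rot": TCP orientation; "ft_force": force on the tool from outside, world axes, zero at the start; "ft_torque": the same for the moment, N m; "gripper_width": finger opening in mm; "gripper_force": force on a finger pad.
Only numpy, scipy, OpenCV 4.12 (cv2) and the standard library are available. Lean on these libraries where they do the work, as an engineer would, in place of code of your own. Each camera call takes 0.05 s, during which the arm holds its last target. There are 200 camera calls.

### The job

The work in the ball vise is about to be filed, so bring the dust hood closer to it: squeeze both orange snap buttons of the telescopic tube flush, draw the tube out towards the vise by one hole, and let both buttons spring out in that next hole. Then open the suction by swinging the red-knobbed damper lever fully round until it is in line with the duct. Leave the tools lying on the bench where they are.

Things in the scene. Friction and masses are not known exactly. Their poses are not given: they have to be found in the camera images.
- extractor: Bench-top dust extraction point, bolted down (place and yaw differ). Origin on the bench top, straight below the two buttons; y runs along the wand from the duct to the hood and vise, x level across it, z up. Along +y: 50 mm duct riser (y = -245 mm), black damper housing (58 mm thick, y = -195 to -145), fixed steel inner tube (34 mm) and, over it, the sliding aluminium outer tube
- buttons (a point): Fixed point on the wand's level axis, 130 mm above the bench, midway between the two orange snap buttons. These are domed round pins 14 mm thick, on the inner tube, one through each side of the outer tube (extractor's +x and -x); at rest each stands 8 mm proud of the outer tube's flat side (57 mm over both)
- button_a (a joint): How far the button on the extractor's +x side is pushed in, m: 0 = sprung fully out, 0.008 = flush with the outer tube's flat side, about 0.0105 = held down inside the tube between two holes. The spring gives 1 N at first, 2.6 N when flush
- button_b (a joint): The same for the button on the extractor's -x side
- wand (a joint): How far the outer tube with its hood is drawn out along the extractor's +y, m: 0 at the start, 0.045 with the buttons in the next hole (45 mm nearer the duct), 0.090 in the last. With a button proud it is locked (0.5 mm play). With both flush it slides: up to 15 N at first, while the domes are cammed under the wall, then about 3 N
- tube_grip (a point): Moves with the outer tube: centre of its starting hole, on the axis (at the start the same as point buttons). The tube has two flat sides 41 mm apart and 18 mm high, facing the extractor's +x and -x, with 15 mm holes. It runs from 110 mm behind this point to 113 mm in front, where the hood's collar begins. Pinching the flats here, over both buttons, presses them flush and holds the tube at once
- hood_mouth (a point): Centre of the open mouth (98 mm across) of the blue hood at the outer tube's end, on the wand's axis, 200 mm from the starting hole
- damper (a joint): Angle of the damper lever, rad: 0 = shut, lever square across the duct (knob towards the extractor's -x, the robot's side); 1.571 = fully open against its stop, lever in line with the duct, knob towards the hood (+y). Seen from above it opens clockwise. It starts at 0 to 0.3 and stays where it is left; it takes about 2 N at the knob
- damper_hinge (a point): The lever's upright axis, above the damper housing at y = -170 mm of the extractor, at the underside of the lever, 166 mm above the bench
- damper_knob (a point): Middle of the red knob at the lever's end, 75 mm from the lever's axis and 194 mm above the bench. The knob is upright and round, 16 mm thick, its top 211 mm and its foot 175 mm above the bench; the lever below it is a flat bar 12 mm wide
- ball_vise: Heavy engraver's ball vise, fixed, 124 mm across and 116 mm high, holding a brass disc; it stands in front of the hood, beyond it along the extractor's +y. Origin at the centre of its underside
- hammer: Loose hammer with wooden handle, 200 mm long, lying on the bench; origin on the bench under the middle of its length. Not to be disturbed
- bench_block: Loose square steel bench block, 75 x 75 x 20 mm; origin at the centre of its underside. Not to be disturbed
- jar: Loose lidded jar, 60 mm across and 70 mm high; origin at the centre of its underside. Not to be disturbed
- file: Loose hand file with wooden handle, 175 mm long, lying on the bench; origin under its middle. Not to be disturbed

How it is judged:
By the outcome, as a careful person would: the job done as asked, in the order asked, and still so for the second after the job is handed in, with the robot touching nothing.
It also fails if it takes over 48 s, if anything falls off the work surface, if the arm or the gripper's body presses on something with over 40 N, if the wrist force passes 120 N, or if a joint passes its speed limit or range.

## Working session

There is one attempt and no reset: what is moved stays moved. The work goes in short steps, Python scripts to look and compute and a tool call to move; the robot and the scene stay as the last step left them, time stands still between calls to the robot, and variables do not carry over. Pictures are saved under pics/ and viewed, at most 10 in all, crops included, and the job is handed in when it is done.

Besides the shell and the picture viewer there is one more tool, called after "Call:" by a JSON object that holds its "fn" and its "kwargs". drive_tool: Moves the arm, as the interface text tells. Its arguments: {"type":"object","properties":{"slide":{"type":"array","items":{"type":"array","items":{"type":"number"}}},"spin":{"type":"array","items":{"type":"number"}},"grip":{"type":"array","items":{"type":"number"}},"force":{"type":"number"}},"required":["slide","spin","grip"]}

```bash
mkdir -p pics; python3 - <<'E'
from station import bot, eyes
import cv2, numpy as np
s=bot.sense(); print(s['time'],s['eef_pos'],s['ee_rot'],s['gripper_width'])
for n in ["side","top","wrist"]:
    im=eyes.read_camera(n); cv2.imwrite(f"pics/{n}0.png",im[:,:,::-1]); print(n,eyes.calibration(n))
E
```

```text
0.0 [222.31335797 557.04118104 403.63545473] [-5.92871779e-01 -3.08462090e+00  2.86445937e-03] 85.52929391801364
side {'fov_y': 44.644695866356315, 'cx': 284.0512347813734, 'cy': 211.57644847163925, 'xyz': array([ -10.79347929, -423.74770733, 1095.61730674]), 'rotation': array([-2.26615222,  0.95038211, -0.36961574])}
top {'fov_y': 53.3364831114593, 'cx': 281.05550741898605, 'cy': 217.24881101698787, 'xyz': array([ 442.94580927,  166.92562088, 1157.56203707]), 'rotation': array([-2.12742869,  2.16738247, -0.12825089])}
wrist {'fov_y': 65.70646984690485, 'cx': 279.87354712628706, 'cy': 212.51934840484287, 'hand_eye': array([[-2.37317875e-04, -9.65036733e-01, -2.62114571e-01,
         6.68156298e+01],
       [ 9.99999969e-01, -2.50166229e-04,  1.56486281e-05,
        -2.74204497e-02],
       [-8.06737148e-05, -2.62114559e-01,  9.65036762e-01,
         3.09306771e+01],
       [ 0.00000000e+00,  0.00000000e+00,  0.00000000e+00,
         1.00000000e+00]])}
```

View pics/top0.png

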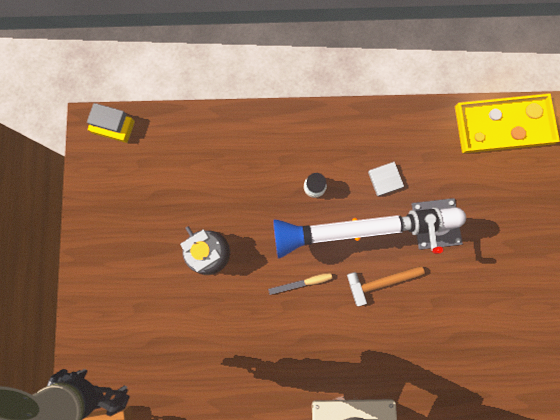

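View pics/side0.png

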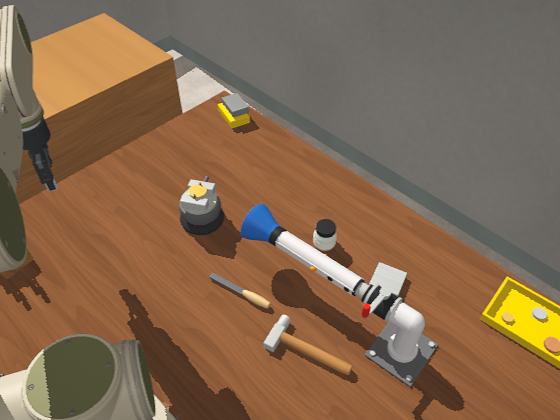

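View pics/wrist0.png

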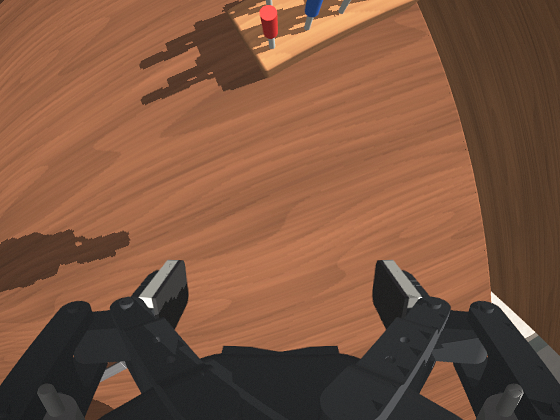

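The top view shows the wand from the riser (450,217) to the blue hood (290,238), with orange specks near (357,222) and (357,238). The red knob is at (437,250). The side view shows the same layout, with an orange button at (312,268) and the knob at (366,311). The wrist view shows only bare bench.

```bash
cat > h.py <<'E'
import numpy as np, cv2
from scipy.spatial.transform import Rotation as R
from station import bot, eyes
def ray(n,px,s=None):
    c=eyes.calibration(n); f=210/np.tan(np.radians(c['fov_y']/2))
    u=(px[0]-c['cx'])/f; v=(px[1]-c['cy'])/f
    if n=='wrist':
        r=np.hypot(u,v); k=np.sin(r)/max(r,1e-9); d=np.array([u*k,v*k,np.cos(r)])
        H=c['hand_eye']; T=R.from_rotvec(s['ee_rot']).as_matrix()
        return T@H[:3,3]+s['eef_pos'], T@H[:3,:3]@d
    return c['xyz'], R.from_rotvec(c['rotation']).as_matrix()@np.array([u,v,1])
def onz(n,px,z,s=None):
    o,d=ray(n,px,s); return o+d*(z-o[2])/d[2]
def tri(a,b):
    (o,d),(p,e)=a,b; t=np.linalg.lstsq(np.c_[d,-e],p-o,rcond=None)[0]
    x,y=o+d*t[0],p+e*t[1]; return (x+y)/2,np.linalg.norm(x-y)
def blobs(im,lo,hi,amin=4):
    h=cv2.cvtColor(im,cv2.COLOR_RGB2HSV); m=cv2.inRange(h,np.array(lo),np.array(hi))
    n,l,st,ce=cv2.connectedComponentsWithStats(m)
    return [(ce[i].round(1),st[i].tolist()) for i in range(1,n) if st[i,4]>=amin]
E
python3 - <<'E'
from h import *
for n in ['top','side']:
    im=cv2.imread(f'pics/{n}0.png')[:,:,::-1].copy()
    print(n,'orange');[print(b) for b in blobs(im,(10,215,200),(22,255,255))]
    print('red');[print(b) for b in blobs(im,(0,200,120),(5,255,255),15)]
    print('blue');[print(b) for b in blobs(im,(105,150,60),(125,255,255),100)]
    h=cv2.cvtColor(im,cv2.COLOR_RGB2HSV); m=cv2.inRange(h,np.array((0,0,150)),np.array((180,60,255)))
    if n=='top':
        m[:, :314]=0; m[:,400:]=0; m[:205]=0; m[250:]=0
        ys,xs=np.nonzero(m)
        c=[(x,(ys[xs==x].min()+ys[xs==x].max())/2,np.ptp(ys[xs==x])+1) for x in range(316,398,6)]; print(c)
        a=np.array([onz('top',p[:2],130) for p in c]); vx,vy,x0,y0=cv2.fitLine(a[:,:2].astype(np.float32),2,0,.01,.01).ravel()
        print('axis dir',vx,vy,'pt',x0,y0,'ang',np.degrees(np.arctan2(vy,vx)))
big=cv2.resize(cv2.imread('pics/top0.png')[190:270,260:480],None,fx=3.6,fy=3.6,interpolation=cv2.INTER_CUBIC)
b2=cv2.resize(cv2.imread('pics/side0.png')[190:370,230:450],None,fx=1.7,fy=1.7,interpolation=cv2.INTER_CUBIC)
w=np.zeros((600,800,3),np.uint8); w[:288,:792]=big; w[290:290+306,:374]=b2[:306]; cv2.imwrite('pics/z.png',w)
E
```

```text
top orange
(array([534., 118.]), [532, 118, 5, 1, 5])
(array([522.5, 137.8]), [518, 135, 9, 5, 12])
(array([481.2, 140.1]), [478, 138, 7, 4, 8])
(array([541.5, 143. ]), [540, 143, 4, 1, 4])
(array([551.5, 142. ]), [550, 142, 4, 1, 4])
(array([531.5, 144. ]), [530, 144, 4, 1, 4])
(array([461. , 147.5]), [461, 146, 1, 4, 4])
(array([511.5, 146. ]), [510, 146, 4, 1, 4])
(array([491.5, 148. ]), [490, 148, 4, 1, 4])
(array([354.1, 218.7]), [352, 218, 5, 2, 7])
(array([356.8, 238.9]), [355, 238, 5, 3, 9])
red
(array([437.5, 249.9]), [432, 247, 11, 7, 55])
blue
(array([287.3, 236.6]), [274, 220, 30, 37, 748])
[(316, np.float64(233.5), np.int64(18)), (322, np.float64(232.5), np.int64(18)), (328, np.float64(232.0), np.int64(17)), (334, np.float64(231.5), np.int64(18)), (340, np.float64(230.5), np.int64(18)), (346, np.float64(229.5), np.int64(18)), (352, np.float64(229.0), np.int64(17)), (358, np.float64(228.0), np.int64(17)), (364, np.float64(227.5), np.int64(18)), (370, np.float64(227.0), np.int64(17)), (376, np.float64(226.0), np.int64(17)), (382, np.float64(225.5), np.int64(18)), (388, np.float64(224.5), np.int64(18)), (394, np.float64(224.0), np.int64(17))]
axis dir 0.102640346 -0.99471855 pt 547.29376 -3.2248359 ang -84.108765
side orange
(array([312.1, 267.9]), [311, 266, 4, 4, 8])
red
(array([365.4, 310.1]), [362, 304, 8, 14, 82])
blue
(array([258.3, 223.8]), [241, 204, 38, 38, 927])
```

View pics/z.png

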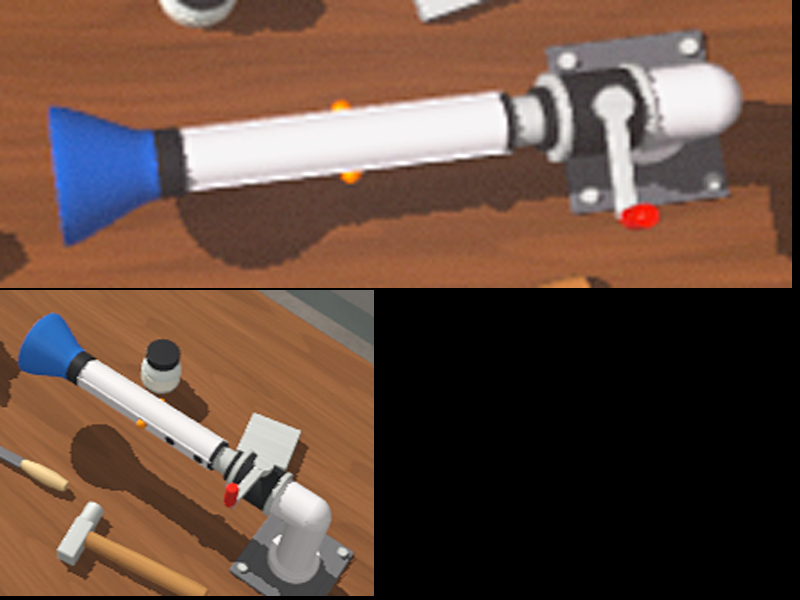

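The close-up confirms the buttons on both sides of the tube at top px (354,219) and (357,239). The lever runs from its hub at about (430,219) to the red knob at (437,250), a little past square.

```bash
cat >> h.py <<'E'
def toolshift(target,s):  # TCP target -> slide in m
    return (R.from_rotvec(s['ee_rot']).as_matrix().T@(np.array(target)-s['eef_pos'])/1000).round(4)
E
python3 - <<'E'
from h import *
ba=onz('top',(354.1,218.7),130); bb=onz('top',(356.8,238.9),130)
print(ba,bb,(ba+bb)/2, onz('top',(355.4,228.6),130))
print('b tri',tri(ray('top',(356.8,238.9)),ray('side',(312.1,267.9))))
print('knob',tri(ray('top',(437.5,249.9)),ray('side',(365.4,310.1))), onz('top',(437.5,249.4),204))
c=(ba+bb)/2; y=np.array([-.1026,.9947,0]); x=np.array([.9947,.1026,0])
hg=c-170*y; hg[2]=166; print('hinge',hg,'open knob',hg+75*y)
s=bot.sense(); T=R.from_rotvec(s['ee_rot']).as_matrix(); print(T.round(4))
ty=T[:,1]; print('yaw tooly',np.degrees(np.arctan2(ty[1],ty[0])))
print('above',toolshift([c[0],c[1],400],s))
E
```

```text
[572.02643298  -2.0063799  130.        ] [521.90051286  -6.59234254 130.        ] [546.96347292  -4.29936122 130.        ] [547.38015334  -4.20414416 130.        ]
b tri (array([521.88823176,  -6.34814091, 132.20211485]), np.float64(0.3991410486089341))
knob (array([ 487.83209597, -178.72333634,  193.60888732]), np.float64(1.2762584344435102)) [ 488.96258957 -175.51153974  204.        ]
hinge [ 564.40547292 -173.39836122  166.        ] open knob [556.71047292 -98.79586122 166.        ]
[[-9.287e-01  3.707e-01 -7.000e-04]
 [ 3.707e-01  9.287e-01 -1.300e-03]
 [ 1.000e-04 -1.500e-03 -1.000e+00]]
yaw tooly 68.23930003484789
above [-0.5096 -0.401   0.0044]
```

Call:
{"fn": "drive_tool", "kwargs": {"slide": [[-0.042,-0.033,0],[-0.085,-0.067,0],[-0.127,-0.1,0],[-0.17,-0.134,0],[-0.212,-0.167,0],[-0.255,-0.2,0],[-0.297,-0.234,0],[-0.34,-0.267,0.001],[-0.382,-0.301,0.002],[-0.425,-0.334,0.003],[-0.467,-0.367,0.004],[-0.5096,-0.401,0.0044],[-0.5096,-0.401,0.0044],[-0.5096,-0.401,0.0044]], "spin": [5,10,15,20,26,31,36,41,46,52,57,62.3,62.3,62.3], "grip": [0.085,0.085,0.085,0.085,0.085,0.085,0.085,0.085,0.085,0.085,0.085,0.085,0.085,0.085], "force": 60}}

```text
time: 1.9
eef_pos: [546.9, -4.1, 399.8]
ee_rot: [-2.103, -2.333, 0.001]
ft_force: [-0.4, 0.2, -0.5]
gripper_width: 85.1
gripper_force: 0.0
```

```bash
python3 - <<'E'
from h import *
s=bot.sense(); im=eyes.read_camera('wrist'); cv2.imwrite('pics/w1.png',im[:,:,::-1])
T=R.from_rotvec(s['ee_rot']).as_matrix(); print(s['time'],s['eef_pos'],np.degrees(np.arctan2(T[1,1],T[0,1])))
for b in blobs(im,(10,215,180),(22,255,255),15): print(b, onz('wrist',b[0],130,s))
E
```

```text
1.9 [546.85834537  -4.06404877 399.8263265 ] 5.9306587641832245
```

View pics/w1.png

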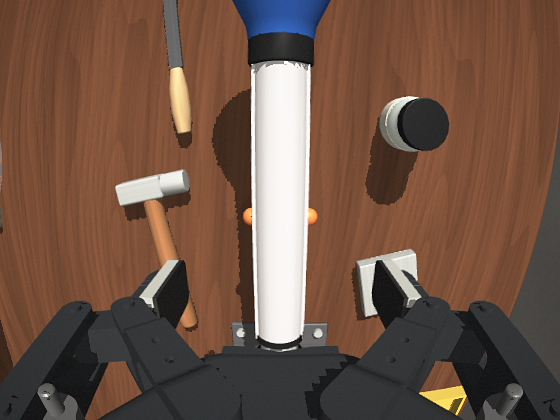

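The wrist view has the tube straight between the open fingers, with the buttons at about (250,216) and (311,216). The fingers will come down clear of the hammer, block and jar.

```bash
python3 - <<'E'
from h import *
s=bot.sense(); im=cv2.imread('pics/w1.png')[:,:,::-1].copy()
P=[]
for b in blobs(im[195:240,235:330].copy(),(8,170,120),(20,255,255),15):
    p=b[0]+[235,195]; P.append(onz('wrist',p,130,s)); print(p,b[1],P[-1])
c=(P[0]+P[1])/2; print('mid',c, toolshift([c[0],c[1],282],s))
# tube edges along rows for axis
h=cv2.cvtColor(im,cv2.COLOR_RGB2HSV); m=cv2.inRange(h,np.array((0,0,150)),np.array((180,60,255)))
a=[]
for r in range(80,330,20):
    xs=np.nonzero(m[r,235:330])[0]+235; a.append(onz('wrist',((xs.min()+xs.max())/2,r),135,s)[:2])
v=cv2.fitLine(np.array(a,np.float32),2,0,.01,.01).ravel(); print(v)
E
```

```text
[246.6 217.8] [8, 13, 9, 17, 73] [520.83394292  -8.69406458 130.        ]
[312.6 219.7] [74, 14, 8, 17, 50] [571.44313164  -4.90680502 130.        ]
mid [546.13853728  -6.8004348  130.        ] [-0.0033 -0.0008  0.118 ]
[ 9.9351220e-02 -9.9505246e-01  5.4483368e+02  5.8058095e+00]
```

Call:
{"fn": "drive_tool", "kwargs": {"slide": [[-0.002,-0.001,0.03],[-0.002,-0.001,0.06],[-0.002,-0.001,0.09],[-0.002,-0.001,0.11],[-0.002,-0.001,0.118],[-0.002,-0.001,0.118],[-0.002,-0.001,0.118],[-0.002,-0.001,0.118],[-0.002,-0.001,0.118],[-0.002,-0.001,0.118],[-0.002,-0.001,0.118],[-0.002,-0.001,0.118]], "spin": [0,0,0,0,0,0,0,0,0,0,0,0], "grip": [0.085,0.085,0.085,0.085,0.085,0.06,0.04,0.035,0.035,0.035,0.035,0.035], "force": 60}}

```text
time: 3.45
eef_pos: [546.5, -6.3, 284.3]
ee_rot: [2.103, 2.332, 0.001]
ft_force: [-5.9, 0.7, 10.0]
gripper_width: 40.2
gripper_force: 61.5
```

Call:
{"fn": "drive_tool", "kwargs": {"slide": [[0.003,0,0],[0.006,0,0],[0.009,0,0],[0.012,0,0],[0.015,0,0],[0.018,0,0],[0.021,0,0],[0.024,0,0],[0.027,0,0],[0.03,0,0],[0.033,0,0],[0.036,0,0],[0.038,0,0],[0.04,0,0],[0.041,0,0],[0.042,0,0],[0.043,0,0],[0.044,0,0],[0.045,0,0],[0.045,0,0]], "spin": [0,0,0,0,0,0,0,0,0,0,0,0,0,0,0,0,0,0,0,0], "grip": [0.035,0.035,0.035,0.035,0.035,0.035,0.035,0.035,0.035,0.035,0.035,0.035,0.035,0.035,0.035,0.035,0.035,0.035,0.035,0.035]}}

```text
time: 5.95
eef_pos: [542.0, 38.3, 284.3]
ee_rot: [2.103, 2.332, 0.001]
ft_force: [-4.6, -1.1, 8.8]
gripper_width: 40.0
gripper_force: 60.8
```

```bash
python3 - <<'E'
from h import *
s=bot.sense(); print(s['eef_pos'],s['ft_force'],s['ft_torque'],s['gripper_width'])
w=np.zeros((600,800,3),np.uint8)
im=eyes.read_camera('side'); [print(b) for b in blobs(im[190:330,230:400].copy(),(8,170,120),(22,255,255),3)]
w[:300,:400]=cv2.resize(im[200:320,240:400],(400,300),interpolation=cv2.INTER_CUBIC)
im=eyes.read_camera('top'); w[:300,400:]=cv2.resize(im[180:270,300:420],(400,300),interpolation=cv2.INTER_CUBIC)
im=eyes.read_camera('wrist'); w[300:,:400]=cv2.resize(im,(400,300))
w[300:,400:]=cv2.resize(im[120:360,120:440],(400,300)); cv2.imwrite('pics/p2.png',w[:,:,::-1])
E
```

```text
[542.00892874  38.28865331 284.33983103] [-4.56425219 -1.11276797  8.8242953 ] [-0.18381479  0.94993214 -0.12790661] 39.9573800262626
(array([82.7, 78.7]), [81, 76, 5, 6, 21])
```

View pics/p2.png

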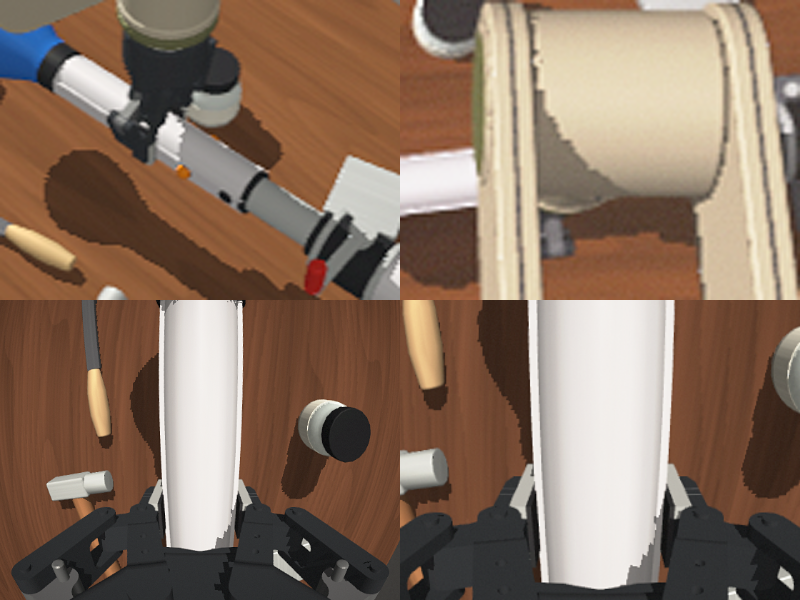

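The side view (upper left of the montage) shows button_b orange again beside the tube at full-frame (313,269). The wrist view has the tube still held. A gentle tug will show whether it has locked.

Call:
{"fn": "drive_tool", "kwargs": {"slide": [[0.001,0,0],[0.0015,0,0],[0.002,0,0],[0.002,0,0]], "spin": [0,0,0,0], "grip": [0.035,0.035,0.035,0.035]}}

```text
time: 6.6
eef_pos: [541.9, 39.6, 284.3]
ee_rot: [2.103, 2.331, -0.0]
ft_force: [-4.4, -5.9, 7.0]
gripper_width: 40.0
gripper_force: 60.7
```

Call:
{"fn": "drive_tool", "kwargs": {"slide": [[-0.002,0,0],[-0.002,0,0],[-0.002,0,0],[-0.002,0,0],[-0.002,0,0],[-0.002,0,-0.04],[-0.002,0,-0.08],[-0.002,0,-0.12],[-0.002,0,-0.12]], "spin": [0,0,0,0,0,0,0,0,0], "grip": [0.035,0.085,0.085,0.085,0.085,0.085,0.085,0.085,0.085]}}

```text
time: 7.72
eef_pos: [542.6, 38.6, 406.8]
ee_rot: [2.099, 2.329, 0.008]
ft_force: [-0.3, 0.2, -0.6]
gripper_width: 84.9
gripper_force: 0.0
```

```bash
python3 - <<'E'
from h import *
s=bot.sense(); print(s['eef_pos'],s['ft_force'])
im=eyes.read_camera('wrist'); cv2.imwrite('pics/w3.png',im[:,:,::-1])
for b in blobs(im[200:340,235:330].copy(),(8,170,120),(20,255,255),8):
    p=b[0]+[235,200]; print(p,b[1],onz('wrist',p,130,s))
im=eyes.read_camera('side'); [print('red',b,) for b in blobs(im,(0,200,120),(5,255,255),15)]
E
```

```text
[542.6423179   38.61456301 406.76311583] [-0.3459208   0.16697293 -0.61753859]
[246.  264.2] [8, 55, 8, 17, 62] [520.88813634  -8.75190078 130.        ]
[306.8 264.9] [68, 55, 8, 17, 43] [571.09883216  -4.28075123 130.        ]
red (array([365.6, 310.1]), [362, 304, 8, 14, 77])
```

View pics/w3.png

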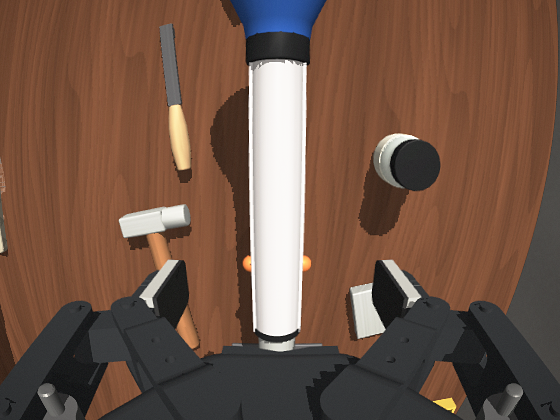

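Both buttons stand proud at (246,264) and (307,265). They are at the same world spots and 50 mm apart as at the start, while the tube has moved one hole on. Next comes the knob.

```bash
python3 - <<'E'
from h import *
s=bot.sense(); print(s['qpos'],toolshift([488.5,-177,420],s))
E
```

```text
[-2.32537663e-02 -2.29555432e-02  1.65137824e+00 -6.31265026e-05
  1.51249734e+00 -1.26974763e-01] [-0.2089 -0.0752 -0.0177]
```

Call:
{"fn": "drive_tool", "kwargs": {"slide": [[-0.04,-0.015,-0.018],[-0.08,-0.03,-0.018],[-0.12,-0.045,-0.018],[-0.16,-0.06,-0.018],[-0.19,-0.07,-0.018],[-0.209,-0.075,-0.018],[-0.209,-0.075,-0.018],[-0.209,-0.075,-0.018]], "spin": [0,0,0,0,0,0,0,0], "grip": [0.085,0.085,0.085,0.085,0.085,0.085,0.085,0.085]}}

```text
time: 8.82
eef_pos: [488.8, -176.4, 419.7]
ee_rot: [-2.102, -2.333, -0.0]
ft_force: [1.1, 0.2, -0.4]
gripper_width: 85.3
gripper_force: 0.0
```

```bash
python3 - <<'E'
from h import *
s=bot.sense(); im=eyes.read_camera('wrist'); cv2.imwrite('pics/w4.png',im[:,:,::-1]); print(s['eef_pos'],s['ee_rot'])
for b in blobs(im,(0,190,80),(6,255,255),30): print(b,onz('wrist',b[0],200,s),onz('wrist',b[0],211,s))
E
```

```text
[ 488.82776206 -176.35916678  419.72062751] [-2.10211943e+00 -2.33312669e+00 -2.89829640e-04]
(array([278.1, 235.9]), [267, 219, 25, 37, 215]) [ 487.04233877 -175.98823254  200.        ] [ 486.71612743 -172.15717643  211.        ]
```

View pics/w4.png

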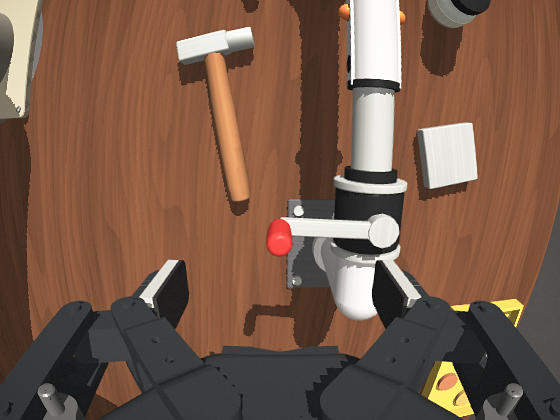

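The knob shows at (279,236), its foot beside the lever at about row 228 and its top near row 247. The lever hub is at (384,230).

```bash
python3 - <<'E'
from h import *
s=bot.sense()
print('top',onz('wrist',(279.5,247),211,s),'mid',onz('wrist',(278.8,237),195,s),'foot',onz('wrist',(280,228),176,s))
print('hub',onz('wrist',(384,230),178,s))
k=np.array([487.8,-178,0]); hg=np.array([564.,-175,0])
T=R.from_rotvec(s['ee_rot']).as_matrix()
def sh(p): return toolshift([p[0],p[1],198+155],s)
print('grasp',sh(k))
v=k-hg; r=75/np.linalg.norm(v)
a0=np.arctan2(v[1],v[0])%(2*np.pi); aend=np.arctan2(.9949,-.1005)
print(np.degrees(a0),np.degrees(aend))
for n,e in enumerate(np.linspace(0,np.degrees(a0-aend)+2,18)):
    a=a0-np.radians(e); print(round(e,1),sh(k+75*np.array([np.cos(a)-np.cos(a0),np.sin(a)-np.sin(a0),0]))-sh(k))
E
```

```text
top [ 488.35652256 -178.89014423  211.        ] mid [ 487.83034106 -178.3712518   195.        ] foot [ 488.59610884 -178.439748    176.        ]
hub [ 561.90727813 -171.99050766  178.        ]
grasp [-0.0017 -0.0012  0.0669]
182.25457496593503 95.7681768161148
0.0 [0. 0. 0.]
5.2 [0.0067 0.0007 0.    ]
10.4 [0.0134 0.0021 0.    ]
15.6 [0.0199 0.004  0.    ]
20.8 [0.0263 0.0066 0.    ]
26.0 [0.0323 0.0097 0.    ]
31.2 [0.0381 0.0133 0.    ]
36.4 [0.0435 0.0175 0.    ]
41.6 [0.0485 0.0221 0.    ]
46.8 [0.053  0.0272 0.    ]
52.1 [0.0571 0.0326 0.    ]
57.3 [0.0607 0.0384 0.    ]
62.5 [0.0637 0.0445 0.    ]
67.7 [0.0662 0.0509 0.    ]
72.9 [0.068  0.0574 0.    ]
78.1 [0.0693 0.0641 0.    ]
83.3 [0.07   0.0709 0.    ]
88.5 [0.07   0.0777 0.    ]
```

Call:
{"fn": "drive_tool", "kwargs": {"slide": [[-0.002,-0.001,0],[-0.002,-0.001,0],[-0.002,-0.001,0],[-0.002,-0.001,0.03],[-0.002,-0.001,0.055],[-0.002,-0.001,0.066],[-0.002,-0.001,0.066],[-0.002,-0.001,0.066],[-0.002,-0.001,0.066],[-0.002,-0.001,0.066],[-0.002,-0.001,0.066],[-0.002,-0.001,0.066]], "spin": [0,0,0,0,0,0,0,0,0,0,0,0], "grip": [0.045,0.045,0.045,0.045,0.045,0.045,0.03,0.012,0.012,0.012,0.012,0.012], "force": 25}}

```text
time: 10.38
eef_pos: [488.1, -179.3, 355.3]
ee_rot: [2.102, 2.332, 0.001]
ft_force: [-0.6, -0.5, 6.9]
gripper_width: 15.1
gripper_force: 26.6
```

Gripped at 15 mm. Swinging along the arc with matching spin.

Call:
{"fn": "drive_tool", "kwargs": {"slide": [[0.0067,0.0007,0],[0.0134,0.0021,0],[0.0199,0.004,0],[0.0263,0.0066,0],[0.0323,0.0097,0],[0.0381,0.0133,0],[0.0435,0.0175,0],[0.0485,0.0221,0],[0.053,0.0272,0],[0.0571,0.0326,0],[0.0607,0.0384,0],[0.0637,0.0445,0],[0.0662,0.0509,0],[0.068,0.0574,0],[0.0693,0.0641,0],[0.07,0.0709,0],[0.07,0.0777,0],[0.07,0.0777,0]], "spin": [5.2,10.4,15.6,20.8,26,31.2,36.4,41.6,46.8,52.1,57.3,62.5,67.7,72.9,78.1,83.3,88.5,88.5], "grip": [0.012,0.012,0.012,0.012,0.012,0.012,0.012,0.012,0.012,0.012,0.012,0.012,0.012,0.012,0.012,0.012,0.012,0.012]}}

```text
time: 12.62
eef_pos: [556.7, -100.5, 355.0]
ee_rot: [-3.133, -0.203, 0.008]
ft_force: [-17.3, 6.9, 15.3]
gripper_width: 15.0
gripper_force: 27.9
```

The force shows it is against the stop. Release and rise.

Call:
{"fn": "drive_tool", "kwargs": {"slide": [[0,0,0],[0,0,0],[0,0,0],[0,0,-0.03],[0,0,-0.08],[-0.06,0,-0.12],[-0.11,0,-0.12],[-0.11,0,-0.12]], "spin": [0,0,0,0,0,0,0,0], "grip": [0.03,0.045,0.045,0.045,0.045,0.045,0.045,0.045]}}

```text
time: 13.62
eef_pos: [446.3, -116.0, 475.3]
ee_rot: [3.134, 0.201, 0.003]
ft_force: [1.3, -0.5, 0.3]
gripper_width: 45.1
gripper_force: 0.0
```

```bash
python3 - <<'E'
from h import *
s=bot.sense(); im=eyes.read_camera('wrist'); print(s['eef_pos'],s['ft_force'])
for b in blobs(im,(0,190,80),(6,255,255),30): print('wr',b,onz('wrist',b[0],198,s))
sd=eyes.read_camera('side'); r=blobs(sd,(0,190,80),(6,255,255),15); print(r); 
w=np.zeros((420,800,3),np.uint8); w[:,:560]=im; w[:200,560:]=sd[190:390,230:470]; 
tp=eyes.read_camera('top'); w[200:400,560:]=tp[120:320,240:480]; cv2.imwrite('pics/p5.png',w[:,:,::-1])
t=blobs(tp,(0,190,80),(6,255,255),15); print(t)
E
```

```text
[ 446.27096473 -115.96469896  475.31503506] [ 1.33259512 -0.49222955  0.34679984]
wr (array([279.2,  72.2]), [268, 57, 20, 24, 157]) [ 552.93131659 -101.83863195  198.        ]
[]
[(array([401.5, 221. ]), [398, 218, 8, 7, 41])]
```

View pics/p5.png

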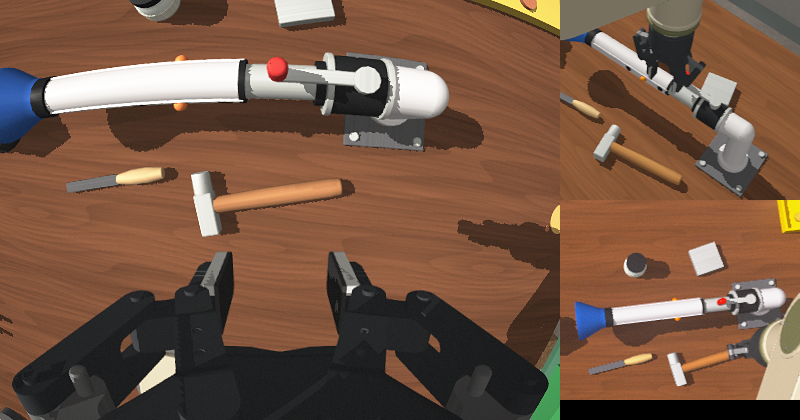

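The lever lies along the duct with the knob at (278,69), pointing to the hood. Both buttons are proud at (180,59) and (180,103), and the tools have not moved. I'll check the knob's offset from the axis numerically.

```bash
python3 - <<'E'
from h import *
k=onz('top',(401.5,221),203); c=np.array([546.4,-5.2]); y=np.array([-.1013,.9949]); x=np.array([.9949,.1013])
d=k[:2]-c; print(k,'along',d@y,'across',d@x)
k0=onz('top',(437.5,249.6),203);d=k0[:2]-c;print('start',d@y,d@x)
E
```

```text
[555.43722514 -98.12957445 203.        ] along -93.37110452332729 across -0.4226305975659896
start -163.91088163339933 -74.83256097902022
```

```bash
python3 -c "
from station import sign_off
print(sign_off())"
```

```text
the job is handed in; nothing more can be done
None
```

The tube is drawn out one hole with both buttons sprung out, the damper lever is against its open stop in line with the duct, and the tools were left untouched; the job is handed in.

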